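Wedge the sprung rover tight

ROBOT

A 6-joint arm with a two-finger parallel gripper is mounted at the origin on the work surface. World frame = base frame: x ahead of the robot, y to its left, z up, the work surface at z = 0. Lengths are in m, angles in rad, forces in N, time in s.
With the tool pointing down it reaches from about 0.425 to 0.95 m from the base axis. Payload 3.5 kg.
Tool frame: the origin (TCP) lies midway between the tips of the shut fingers; the grasp point (between the pads) lies 19 mm behind it; z points along the fingers, y is the line along which they close (so a half turn about z gives the same grasp; the last joint's range is limited). The gripper opens to 85 mm and grips with 20 to 120 N. Pads are 22 mm wide; open, the fingers measure 114 mm over their backs; the gripper's body (76 mm by 85 mm) begins 54 mm behind the grasp point. The pads swing forward as they close: fully open they stand 13 mm farther back than shut.
Start: joints at [-1.477, 0.286, 1.577, -0, 1.279, -0.15], TCP at [0.163, -0.655, 0.231] pointing down, gripper open.
Joint ranges: [-2.77, 2.77], [-0.9, 2.22], [0.21, 2.48], [-1.53, 4.67], [0.24, 2.81], [-2.84, 2.84]. Speed limits (rad/s): [2.79, 2.79, 3.14, 3.14, 3.14, 3.14].

INTERFACE

Orientations are given as [roll, pitch, yaw] about the fixed x, y, z axes, in that order (R = Rz(yaw) Ry(pitch) Rx(roll)).
In Python, from cell import robot, viewer gives the robot as it stands.
- The arm moves only by the shell command python3 -m creep 'ROWS' [FORCE]. ROWS is a JSON object whose one key "deltas" holds a list of rows, each a list of 3 entries, a list of its own where there are three numbers: the opening, from -1 (shut) to 1 (fully open), then the shift along the tool's x, y, z in mm, then the turn about the tool's z in units of 5 degrees (1.0 is 5 degrees). A call has 1 to 20 rows; each row shifts and turns the commanded pose from where the row before left it, along the tool's axes as they then stand; what a row does not reach is not made up. A row lasts 1/12 s, in which the tool goes at most 41.7 mm and 7.16 degrees, less where a joint would pass 70% of its speed; a pose out of reach is approached as far as the arm can. A call with a gripper value outside its range is refused whole. The fingers move at their own pace and stop on an object; FORCE is the grip in N (left out, the last holds). Time passes only in rows, so rows that do not move let the fingers close. It gives the time, the measured TCP pose, the force, the opening and the grip force at its end, in the units of the state.
- robot.get_state(): the state, without advancing time (a new reading comes with each control period).
- viewer.camera(name): name is "scene" or "top" or "wrist"; returns (picture, depth): 480x640x3 uint8, red, green, blue; 480x640 float32, m along the optical axis (not along the pixel's ray), 0 where there is no reading.
- viewer.camera_params(name): a dict with "mtx" (3x3 intrinsics, pixels), "pose" (4x4, takes a point from camera to world coordinates); the wrist camera has in their place "mount" (4x4, takes a point from camera to tool coordinates, whose origin is the TCP and whose axes are the flange's). Camera axes: x right, y up, looking along -z (the intrinsics and any distortion apply to the point x, -y, -z); pixel columns grow to the right and rows downward; lengths in m; the calibration is good to about 2 mm. The wrist camera is an equidistant fisheye: a pixel r from the principal point sees the ray r / f radians off the axis. A picture is of the moment at which its call begins: read the wrist's pose just before it. camera_params takes no time and is no camera call.
- robot.hand_in(): hands the job in; it is judged then, once.
The state is a dict: "clock": time; "q": joint angles; "qd": joint speeds; "joint_efforts": joint torques, N m; "ee_pos": TCP position; "eef_rot": TCP orientation; "force": force on the tool from outside, world axes, zero at the start; "ft_torque": the same for the moment, N m; "width": opening from 0.0 (shut) to 1.0 (fully open); "finger_force": force on a finger pad.
Only numpy, scipy, OpenCV 4.12 (cv2) and the standard library are available. Lean on these libraries where they do the work, as an engineer would, in place of code of your own. Each camera call takes 0.05 s, during which the arm holds its last target. There are 200 camera calls.

TASK

The rover's deck bounces on its springs while we work on it. Pick up the tapered wooden wedge, lay it flat on the bench and slide its thin end straight in under the middle of the rover's side sill, then push it slowly in until it jams tight and holds back a push of about 14 N - firm, but not forced - and leave it there by itself, still tight. Don't lean on or lift the rover with the arm, and leave the other things where they are.

Things in the scene. Friction and masses are not known exactly. Their poses are not given: they have to be found in the camera images.
- wedge: wooden wedge, 150 mm long, 36 mm wide, 0.1 kg, lying flat. Its rear 40 mm (the heel) is a block 32 mm high, good to grip across its width; the next 110 mm slope evenly down to a 6 mm thick end (slope 0.236). Origin: centre of the flat underside; x points to the thin end (at x = +75 mm; heel's back at -75 mm), y across, z up
- wedge_tip (a point): middle of the wedge's thin end, at its underside; axes as the wedge. Wood rubs on bench and sill with a coefficient of 0.5 to 0.7: a wedge in tight stays when let go, and the push along x is about 1.3 to 1.8 times the upward force on the sill
- rover: four-wheeled rover with a silver shell, 400 mm long (its y), 262 mm over the wheels (its x), 194 mm high, on 110 mm wheels that do not move. Its deck rides on vertical springs (6.5 N per mm of lift). On its -x side hangs the sill (see sill_mid), between two wheels 170 mm apart. Origin: on the bench under its centre; x points from the sill side inward, the way the wedge is pushed; z up
- sill_mid (a point): bench point right below the middle of the sill's outer lower edge; axes as the rover; does not rise with the deck. The sill is an aluminium bar 150 mm long (y), 20 mm deep (x), 25 mm high, its underside 15 to 25 mm above the bench, differing with the deck's hidden load, not measured; two thin rods at y = +-60 mm carry it. The wheels stand 34 mm and the shell over it 45 mm farther in
- block: a plain square-ended wooden block, 90 x 36 x 32 mm, the same wood as the wedge but with no taper; leave it. Origin: centre of its underside
- screwdriver: a screwdriver 170 mm long, lying down; leave it. Origin: its middle, at the underside
- spool: a solder spool standing on end, 60 mm across, 44 mm high; leave it. Origin: centre of its underside
- spare_wheel: a spare rover wheel lying flat, 100 mm across, 42 mm high; leave it. Origin: centre of its underside
- tray: a grey parts tray, 100 x 140 mm, 30 mm high; leave it. Origin: centre of its underside

How it is judged:
By the outcome, as a careful person would: the job done as asked, in the order asked, and still so for the second after the job is handed in, with the robot touching nothing.
It also fails if it takes over 54 s, if anything falls off the work surface, if the arm or the gripper's body presses on something with over 40 N, if the wrist force passes 120 N, or if a joint passes its speed limit or range.

## Working session

There is one attempt and no reset: what is moved stays moved. The work goes in short steps, Python scripts to look and compute and a shell command to move; the robot and the scene stay as the last step left them, time stands still between calls to the robot, and variables do not carry over. Pictures are saved under pics/ and viewed, at most 10 in all, crops included, and the job is handed in when it is done.

```bash
mkdir -p pics; ls
cat > h.py <<'E'
import numpy as np,cv2
from cell import robot,viewer
def snap(n,f):
    s=robot.get_state(); im,d=viewer.camera(n); cv2.imwrite(f'pics/{f}.png',im[:,:,::-1]); np.save(f'pics/{f}.npy',d); return s,im,d
def pt(n,d,u,v):
    p=viewer.camera_params(n);K=p['mtx'];z=d[int(v),int(u)]
    c=np.array([(u-K[0,2])/K[0,0]*z,-(v-K[1,2])/K[1,1]*z,-z,1]); return (p['pose']@c)[:3]
E
python3 - <<'E'
from h import *
np.set_printoptions(precision=4,suppress=True)
for n in('top','scene'):
    snap(n,n+'1'); print(viewer.camera_params(n))
s=robot.get_state();print(s)
E
```

```text
pics
{'mtx': array([[544.9478,   0.    , 315.9096],
       [  0.    , 544.9478, 235.4369],
       [  0.    ,   0.    ,   1.    ]]), 'pose': array([[ 0.0295,  0.995 , -0.0955,  0.5061],
       [-0.9996,  0.0298,  0.0016,  0.0774],
       [ 0.0045,  0.0954,  0.9954,  1.1749],
       [ 0.    ,  0.    ,  0.    ,  1.    ]])}
{'mtx': array([[529.3816,   0.    , 328.8628],
       [  0.    , 529.3816, 239.6013],
       [  0.    ,   0.    ,   1.    ]]), 'pose': array([[ 0.9077, -0.2945,  0.2989,  0.9029],
       [ 0.4196,  0.6417, -0.642 , -0.4985],
       [-0.0027,  0.7082,  0.706 ,  0.6753],
       [ 0.    ,  0.    ,  0.    ,  1.    ]])}
{'clock': 0.1, 'q': array([-1.477 ,  0.2871,  1.578 ,  0.    ,  1.2786, -0.15  ]), 'qd': array([-0.0008, -0.004 , -0.003 , -0.0007, -0.0004,  0.0004]), 'joint_efforts': array([  0.0004, -40.7297, -29.37  ,  -0.0002,   0.0034,   0.    ]), 'ee_pos': array([ 0.1629, -0.6544,  0.2301]), 'eef_rot': array([-3.1395, -0.0004,  0.2437]), 'force': array([-0.2093,  1.167 ,  0.1437]), 'ft_torque': array([ 0.0005, -0.0201,  0.0022]), 'finger_force': 0.0, 'width': 1.0000618125954386}
```

View pics/top1.png

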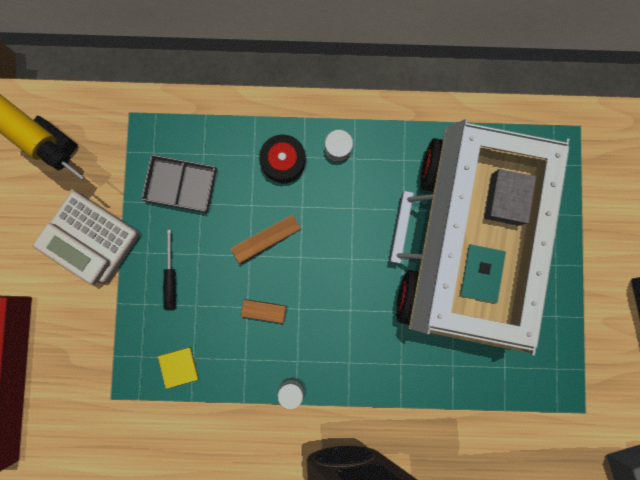

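View pics/scene1.png

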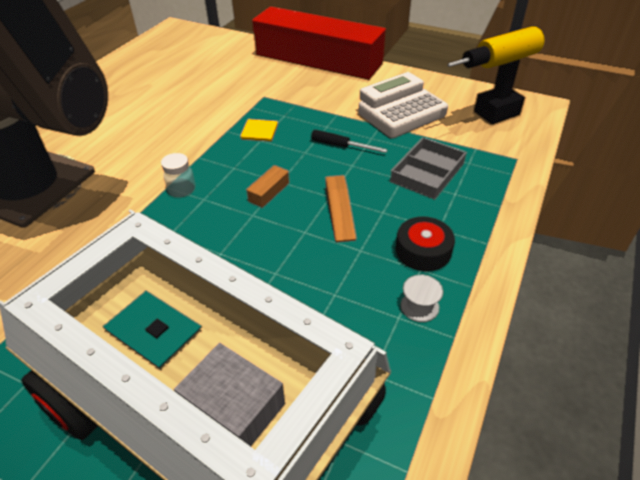

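The top view shows the wedge at about (266,240), the block at (264,312), and the white sill from (405,193) to (395,264). Rover's inward axis points right in the image, which is world -y.

Run:
```python
from h import *
np.set_printoptions(precision=4,suppress=True)
d=np.load('pics/top1.npy');im=cv2.imread('pics/top1.png')
a=cv2.resize(im[205:275,220:315],None,fx=6,fy=6,interpolation=cv2.INTER_CUBIC)
b=cv2.resize(im[180:280,380:440],None,fx=4.2,fy=4.2,interpolation=cv2.INTER_CUBIC)
c=np.zeros((420,a.shape[1]+b.shape[1]-20 if 0 else 570+252,3),np.uint8);c[:,:570]=a[:420];c[:,570:]=b[:420]
cv2.imwrite('pics/crop.png',c[:,:800])
for t in np.linspace(0.02,.98,13):
    u=235+t*(297-235);v=254+t*(226-254);print('w',pt('top',d,round(u),round(v)))
for u,v in [(404,196),(402,212),(400,228),(398,244),(396,260),(392,228),(409,228),(350,240),(437,228),(445,200)]:print(u,v,pt('top',d,u,v))
```

```text
w [0.5738 0.2424 0.0298]
w [0.5783 0.2321 0.0294]
w [0.5829 0.2218 0.0298]
w [0.5873 0.2112 0.0312]
w [0.5942 0.2013 0.0279]
w [0.5988 0.191  0.0273]
w [0.6038 0.1811 0.0218]
w [0.608  0.1704 0.0254]
w [0.6133 0.1605 0.018 ]
w [0.6205 0.1504 0.0138]
w [0.6253 0.1399 0.0115]
w [0.6299 0.1293 0.0121]
w [0.6347 0.1188 0.0102]
404 196 [ 0.7025 -0.1062  0.0486]
402 212 [ 0.668  -0.1019  0.0523]
400 228 [ 0.6346 -0.0985  0.051 ]
398 244 [ 0.6014 -0.0953  0.0476]
396 260 [ 0.568  -0.0916  0.0484]
392 228 [ 0.6396 -0.0887  0.0031]
409 228 [ 0.641  -0.1259  0.0005]
350 240 [0.611  0.0014 0.0002]
437 228 [ 0.6232 -0.1489  0.1684]
445 200 [ 0.6749 -0.1615  0.1767]
```

View pics/crop.png

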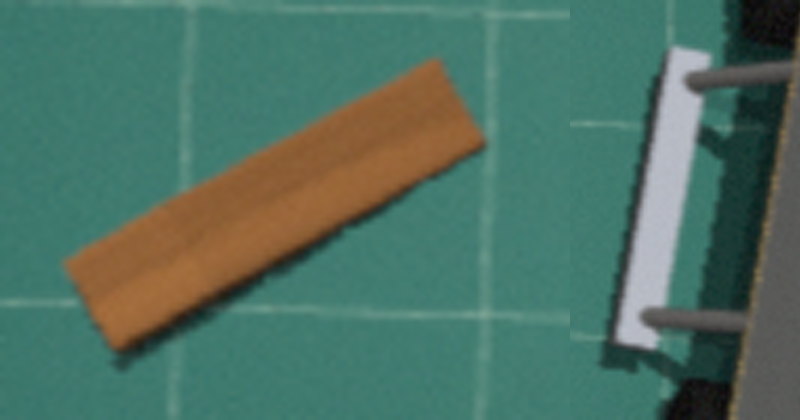

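```bash
cat >> h.py <<'E'
def ray(n,u,v,z):
    p=viewer.camera_params(n);K=p['mtx'];P=p['pose'];r=P[:3,:3]@np.array([(u-K[0,2])/K[0,0],-(v-K[1,2])/K[1,1],-1]);o=P[:3,3]
    return o+r*(z-o[2])/r[2]
E
python3 - <<'E'
from h import *
np.set_printoptions(precision=4,suppress=True)
f=lambda u,v,z:ray('top',(u+.5)/6-.5+220,(v+.5)/6-.5+205,z)
A=f(435,60,.006);B=f(485,143,.006);C=f(66,262,.032);D=f(118,350,.032);D0=f(118,350,0)
for n,x in zip('A B C D D0'.split(),(A,B,C,D,D0)):print(n,x)
N=np.linalg.norm
print('tipw',N(A-B),'heelw',N(C-D),N(C-D0),'len',N((A-C)[:2]),N((B-D)[:2]),N((B-D0)[:2]))
for a,b in((A,C),(B,D),(B,D0)):print('yaw',np.degrees(np.arctan2(*(a-b)[1::-1])))
g=lambda u,v,z:ray('top',(u-570+.5)/4.2-.5+380,(v+.5)/4.2-.5+180,z)
S=[g(*p,.049) for p in((672,47),(710,54),(655,347),(615,343))]
for s in S:print('S',s)
print(N(S[0]-S[3]),N(S[1]-S[2]),N(S[0]-S[1]),'dir',np.degrees(np.arctan2(*(S[0]-S[3])[1::-1])),np.degrees(np.arctan2(*(S[1]-S[2])[1::-1])))
# cloud of sill top and of wedge
d=np.load('pics/top1.npy')
P=np.array([pt('top',d,u,v) for u in range(388,414) for v in range(186,270)])
P=P[(P[:,2]>.04)&(P[:,2]<.056)];P=P[P[:,1]>-.125]
r=cv2.minAreaRect((P[:,:2]*1000).astype(np.float32));print('sillrect',r,len(P),np.median(P[:,2]))
P=np.array([pt('top',d,u,v) for u in range(225,310) for v in range(212,272)])
P=P[P[:,2]>.005];print('wedgerect',cv2.minAreaRect((P[:,:2]*1000).astype(np.float32)))
E
```

```text
A [0.6619 0.1283 0.006 ]
B [0.6324 0.1093 0.006 ]
C [0.5833 0.2539 0.032 ]
D [0.5531 0.2344 0.032 ]
D0 [0.5544 0.2388 0.    ]
tipw 0.035102186190362386 heelw 0.03598227751589476 0.04570207603914212 len 0.14815447891434477 0.14808234004392523 0.15112824393362795
yaw -57.950895789936276
yaw -57.610710253321166
yaw -58.92495264300752
S [ 0.7134 -0.1058  0.049 ]
S [ 0.7104 -0.1248  0.049 ]
S [ 0.5636 -0.0995  0.049 ]
S [ 0.565  -0.0798  0.049 ]
0.15063935469602224 0.1489628337812284 0.01922058217644114 dir -9.935636735571189 -9.762878684539167
sillrect ((638.217041015625, -101.29815673828125), (20.741933822631836, 150.21945190429688), 80.18258666992188) 701 0.04914392391269096Traceback (most recent call last):
  File "<stdin>", line 18, in <module>
  File "h.py", line 6, in pt
    p=viewer.camera_params(n);K=p['mtx'];z=d[int(v),int(u)]
ValueError: time passes only in moves, steps and waits
```

```bash
python3 -m creep '{"deltas":[[1,[20,0,-20],0],[1,[40,0,-20],-0.75],[1,[40,0,-20],-0.75],[1,[40,0,-10],-0.75],[1,[40,0,0],-0.75],[1,[40,0,0],-0.75],[1,[40,0,0],-0.75],[1,[40,0,0],-0.75],[1,[40,0,0],-0.75],[1,[40,0,0],-0.75],[1,[40,0,0],-0.75],[1,[40,0,0],-0.75],[1,[40,0,0],-0.75],[1,[40,0,0],-0.75],[1,[40,0,0],-0.75],[1,[40,0,0],-0.75],[1,[40,0,0],-0.75],[1,[40,0,0],-0.75],[1,[40,0,0],-0.75],[1,[40,0,0],-0.75]]}' 30
cat >> h.py <<'E'
def go(x,y,z,yaw):
    s=robot.get_state();p=s['ee_pos'];w=s['eef_rot'][2];d=np.array([x,y,z])-p
    print('t',s['clock'],'p',p.round(4),'yaw',np.degrees(w).round(2),'F',np.round(s['force'],1),'w',round(s['width'],3))
    print('toolshift mm',(1000*np.array([d[0]*np.cos(w)+d[1]*np.sin(w),d[0]*np.sin(w)-d[1]*np.cos(w),-d[2]])).round(1),'turn units',round(-((yaw-np.degrees(w)+180)%360-180)/5,2))
E
python3 -c "
from h import *
go(.578,.228,.12,122.2)"
```

```text
clock: 1.77
ee_pos: [0.6564, -0.1228, 0.2976]
eef_rot: [-3.14, -0.0, 1.491]
force: [0.5, 0.0, -0.6]
width: 1.0
finger_force: 0.0
t 1.7667 p [ 0.6564 -0.1228  0.2976] yaw 85.41 F [ 0.5  0.  -0.6] w 1.0
toolshift mm [ 343.4 -106.2  177.6] turn units -7.36
```

```bash
python3 -m creep '{"deltas":[[1,[34,-10.5,10],0],[1,[34,-10.5,10],0],[1,[34,-10.5,10],0],[1,[34,-10.5,18],0],[1,[34,-10.5,18],0],[1,[34,-10.5,18],0],[1,[34,-10.5,18],0],[1,[34,-10.5,18],0],[1,[34,-10.5,18],0],[1,[34,-10.5,18],0],[1,[0,0,10],-1.23],[1,[0,0,10],-1.23],[1,[0,0,0],-1.23],[1,[0,0,0],-1.23],[1,[0,0,0],-1.23],[1,[0,0,0],-1.23],[1,[0,0,0],0],[1,[0,0,0],0]]}'
python3 -c "
from h import *
go(.578,.228,.12,122.2)
s,im,d=snap('wrist','w1');p=viewer.camera_params('wrist');np.set_printoptions(precision=4,suppress=True);print(p)"
```

```text
clock: 3.27
ee_pos: [0.5796, 0.2227, 0.1221]
eef_rot: [-3.141, -0.0, 2.129]
force: [-0.0, -0.0, -0.2]
width: 1.003
finger_force: 0.0
t 3.2667 p [0.5796 0.2227 0.1221] yaw 121.96 F [-0.  -0.  -0.2] w 1.003
toolshift mm [5.3 1.5 2.1] turn units -0.05
{'mtx': array([[371.6483,   0.    , 316.3405],
       [  0.    , 371.6483, 236.1045],
       [  0.    ,   0.    ,   1.    ]]), 'mount': array([[-0.0007,  0.9616,  0.2743,  0.0701],
       [ 1.    ,  0.0005,  0.001 , -0.0006],
       [ 0.0008,  0.2743, -0.9616, -0.1423],
       [ 0.    ,  0.    ,  0.    ,  1.    ]])}
```

View pics/w1.png

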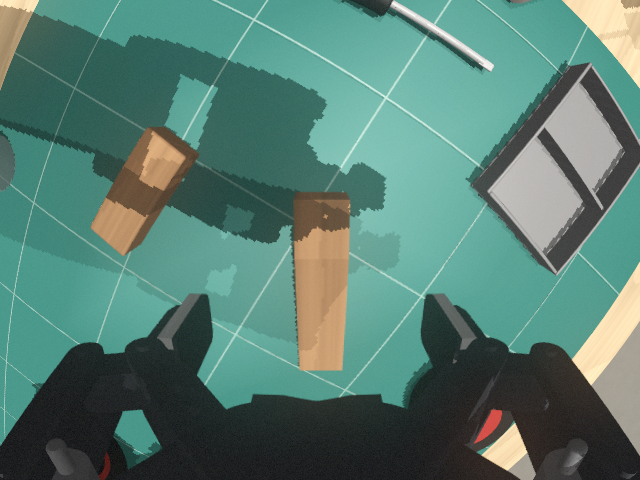

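The wedge lies centred between the fingers, with its heel at (322,198) and thin end at (321,370). I'll check this against world coordinates.

```bash
cat >> h.py <<'E'
from scipy.spatial.transform import Rotation as Ro
def wray(s,u,v,z):
    p=viewer.camera_params('wrist');K=p['mtx'];M=p['mount']
    a=np.array([u-K[0,2],v-K[1,2]])/K[0,0];th=np.hypot(*a);n=a/th*np.sin(th)
    r=Ro.from_euler('xyz',s['eef_rot']).as_matrix();dr=r@M[:3,:3]@np.array([n[0],-n[1],-np.cos(th)]);o=s['ee_pos']+r@M[:3,3]
    return o+dr*(z-o[2])/dr[2]
E
python3 - <<'E'
from h import *
s=robot.get_state()
for u,v,z in((294,200,.032),(350,200,.032),(300,370,.006),(343,370,.006)):print(wray(s,u,v,z).round(4))
E
```

```text
[0.5522 0.2382 0.032 ]
[0.5824 0.257  0.032 ]
[0.6314 0.1115 0.006 ]
[0.6625 0.1307 0.006 ]
```

```bash
python3 -m creep '{"deltas":[[1,[6,1,15],0],[1,[0,0,20],0],[1,[0,0,20],0],[1,[0,0,20],0],[1,[0,0,15],0],[1,[0,0,12],0],[1,[0,0,9],0],[1,[0,0,6],0],[1,[0,0,0],0],[1,[0,0,0],0],[-1,[0,0,0],0],[-1,[0,0,0],0],[-1,[0,0,0],0],[-1,[0,0,0],0],[-1,[0,0,0],0],[-1,[0,0,0],0],[-1,[0,0,0],0],[-1,[0,0,0],0],[-1,[0,0,0],0],[-1,[0,0,0],0]]}' 40
python3 -c "
from h import *
go(.6392+.171*.22,-.0928+.985*.22,.06,80.15)"
```

```text
clock: 4.98
ee_pos: [0.5783, 0.2285, 0.0065]
eef_rot: [3.14, 0.0, 2.131]
force: [-0.4, 0.7, 5.8]
width: 0.415
finger_force: 42.7
t 4.9833 p [0.5783 0.2285 0.0065] yaw 122.12 F [-0.4  0.7  5.8] w 0.415
toolshift mm [-141.    27.8  -53.5] turn units 8.39
```

```bash
python3 -m creep '{"deltas":[[-1,[0,0,-8],0],[-1,[0,0,-15],0],[-1,[0,0,-17],0],[-1,[0,0,-16],0],[-1,[-15,3,0],0],[-1,[-25,5,0],0],[-1,[-30,6,0],0],[-1,[-30,6,0],0],[-1,[-26,5,0],0],[-1,[-15,3,0],0],[-1,[0,0,0],1],[-1,[0,0,0],1.2],[-1,[0,0,0],1.2],[-1,[0,0,0],1.2],[-1,[0,0,0],1.2],[-1,[0,0,0],1.2],[-1,[0,0,0],1.2],[-1,[0,0,0],0.2],[-1,[0,0,0],0],[-1,[0,0,0],0]]}'
python3 - <<'E'
from h import *
go(.6392+.171*.18,-.0928+.985*.18,.0065,80.15)
snap('scene','s2');s,im,d=snap('wrist','w2');snap('top','t2')
a=cv2.imread('pics/w2.png');b=cv2.imread('pics/t2.png')
c=np.zeros((600,800,3),np.uint8);c[:300,:400]=cv2.resize(a,(400,300));c[:300,400:]=cv2.resize(cv2.imread('pics/s2.png'),(400,300))
c[300:,:400]=cv2.resize(b[160:310,240:440],(400,300));cv2.imwrite('pics/c2.png',c)
E
```

```text
clock: 6.65
ee_pos: [0.6758, 0.1237, 0.0609]
eef_rot: [-3.14, 0.0, 1.4]
force: [-0.7, -0.6, -1.4]
width: 0.414
finger_force: 42.1
t 6.65 p [0.6758 0.1237 0.0609] yaw 80.24 F [-0.7 -0.6 -1.4] w 0.414
toolshift mm [-39.6   0.9  54.4] turn units 0.02
```

View pics/c2.png

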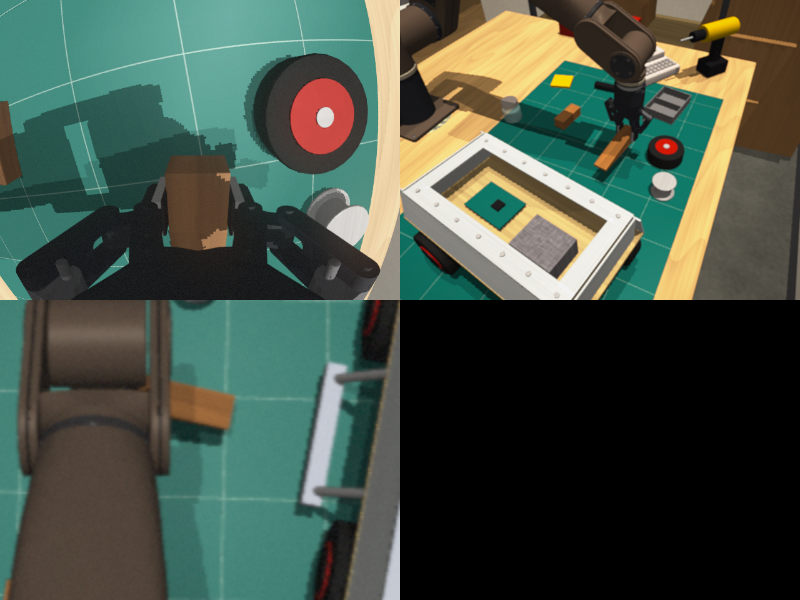

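The wedge is held straight. Its thin end shows in the top view at about (357,208) to (354,225), ahead of the sill. Next I'll measure its offset and yaw relative to the sill with the same camera.

Run:
```python
from h import *
np.set_printoptions(precision=4,suppress=True)
b=cv2.imread('pics/t2.png').astype(int)
m=((b[:,:,2]-b[:,:,0])>40).astype(np.uint8);m[:,:326]=0;m[:,370:]=0;m[:190]=0;m[240:]=0
ys,xs=np.nonzero(m);r=cv2.minAreaRect(np.c_[xs,ys].astype(np.float32));bx=cv2.boxPoints(r);print(r,bx)
c=bx[np.argsort(-bx[:,0])]  # two rightmost = tip
tip=[ray('top',u,v,.061) for u,v in c[:2]];print('tip',tip,np.mean(tip,0))
# side edges: topmost and bottommost pixel by column
for u in(332,337,342,347,352):
    v=ys[xs==u];z=.061+.236*(355-u)*.00205
    z=min(z,.087);print(u,ray('top',u,v.min()-.5,z)[:2],ray('top',u,v.max()+.5,z)[:2])
```

```text
((339.7724609375, 212.48593139648438), (32.0050048828125, 17.389135360717773), 12.994616508483887) [[322.2247 217.3595]
 [326.1348 200.4157]
 [357.3202 207.6123]
 [353.4101 224.5562]]
tip [array([ 0.6731, -0.0082,  0.061 ]), array([ 0.6377, -0.0009,  0.061 ])] [ 0.6554 -0.0045  0.061 ]
332 [0.6825 0.0448] [0.6455 0.0438]
337 [0.6812 0.0344] [0.644  0.0334]
342 [0.6777 0.0239] [0.6426 0.023 ]
347 [0.6763 0.0135] [0.6411 0.0126]
352 [0.6749 0.003 ] [0.6376 0.0021]
```

```bash
python3 -m creep '{"deltas":[[-1,[0,0,10],0],[-1,[0,0,15],0],[-1,[0,0,12],0],[-1,[0,0,8],0],[-1,[0,0,5],0],[-1,[0,0,3],0],[-1,[0,0,1],0],[-1,[0,0,0],0],[-1,[0,0,0],0],[-1,[0,0,0],0]]}'
python3 -c "
from h import *
go(.6392+.171*.105,-.0928+.985*.105,.0065,80.15)"
```

```text
clock: 7.63
ee_pos: [0.6768, 0.1238, 0.0083]
eef_rot: [3.14, -0.0, 1.398]
force: [0.9, -0.2, -1.3]
width: 0.414
finger_force: 42.0
t 7.6333 p [0.6768 0.1238 0.0083] yaw 80.12 F [ 0.9 -0.2 -1.3] w 0.414
toolshift mm [-1.149e+02  1.000e-01  1.800e+00] turn units -0.01
```

```bash
python3 -m creep '{"deltas":[[-1,[0,0,0.7],0],[-1,[0,0,0.7],0],[-1,[0,0,0],0],[-1,[0,0,0],0]]}'; python3 -m creep '{"deltas":[[-1,[-5,0,0],0],[-1,[-8,0,0],0],[-1,[-8,0,0],0],[-1,[-8,0,0],0],[-1,[-8,0,0],0],[-1,[-8,0,0],0],[-1,[-8,0,0],0],[-1,[-8,0,0],0],[-1,[-8,0,0],0],[-1,[-8,0,0],0],[-1,[-8,0,0],0],[-1,[-8,0,0],0],[-1,[-8,0,0],0],[-1,[-7,0,0],0],[-1,[-4,0,0],0],[-1,[0,0,0],0],[-1,[0,0,0],0]]}'
python3 -c "
from h import *
go(.6392+.171*.065,-.0928+.985*.065,.0065,80.15)"
```

```text
clock: 7.97
ee_pos: [0.6765, 0.1238, 0.0065]
eef_rot: [3.141, -0.0, 1.399]
force: [0.5, 1.0, 0.5]
width: 0.417
finger_force: 42.1
clock: 9.38
ee_pos: [0.6571, 0.0121, 0.0065]
eef_rot: [3.141, 0.002, 1.398]
force: [-0.3, -2.4, 3.7]
width: 0.414
finger_force: 42.6
t 9.3833 p [0.6571 0.0121 0.0065] yaw 80.12 F [-0.3 -2.4  3.7] w 0.414
toolshift mm [-41.5   0.3  -0. ] turn units -0.01
```

```bash
python3 -m creep '{"deltas":[[0.5,[0,0,0],0],[0.5,[0,0,0],0],[0.5,[0,0,0],0],[0.5,[0,0,0],0],[0.5,[0,0,-8],0],[0.5,[0,0,-15],0],[0.5,[0,0,-15],0],[0.5,[0,0,-7],0],[-1,[15,0,0],0],[-1,[20,0,0],0],[-1,[15,0,0],0],[-1,[0,0,0],0],[-1,[0,0,10],0],[-1,[0,0,15],0],[-1,[0,0,12],0],[-1,[0,0,5],0],[-1,[0,0,0],0],[-1,[0,0,0],0],[-1,[0,0,0],0]]}'
python3 - <<'E'
from h import *
go(.6392+.171*.065,-.0928+.985*.065,.0065,80.15)
snap('scene','s3');snap('wrist','w3');snap('top','t3')
a=cv2.imread('pics/w3.png');b=cv2.imread('pics/t3.png')
c=np.zeros((600,800,3),np.uint8);c[:300,:400]=cv2.resize(a,(400,300));c[:300,400:]=cv2.resize(cv2.imread('pics/s3.png'),(400,300))
c[300:,:400]=cv2.resize(b[160:310,240:440],(400,300));c[300:,400:]=cv2.resize(cv2.imread('pics/s3.png')[140:260,240:400],(400,300));cv2.imwrite('pics/c3.png',c)
E
```

```text
clock: 10.97
ee_pos: [0.6659, 0.0623, 0.0093]
eef_rot: [3.141, -0.0, 1.398]
force: [0.7, -0.4, 1.5]
width: -0.0
finger_force: 0.0
t 10.9667 p [0.6659 0.0623 0.0093] yaw 80.08 F [ 0.7 -0.4  1.5] w -0.0
toolshift mm [-92.4   0.3   2.8] turn units -0.01
```

View pics/c3.png

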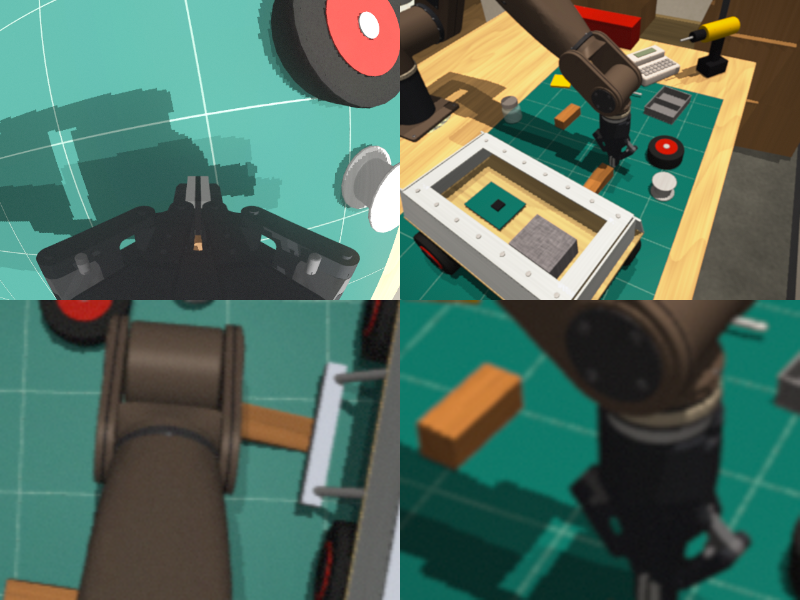

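The top view shows the wedge square to the sill and centred, with its thin end under it. Now I'll push slowly.

```bash
python3 -m creep '{"deltas":[[-1,[-2,0,1],0],[-1,[-2,0,1],0],[-1,[-2,0,1],0],[-1,[-2,0,0],0],[-1,[-2,0,0],0],[-1,[-2,0,0],0],[-1,[-2,0,0],0],[-1,[-2,0,0],0],[-1,[-1.5,0,0],0],[-1,[-1.5,0,0],0],[-1,[-1.5,0,0],0],[-1,[-1.5,0,0],0],[-1,[-1.5,0,0],0],[-1,[-1.5,0,0],0],[-1,[-1.5,0,0],0],[-1,[-1.5,0,0],0],[-1,[0,0,0],0],[-1,[0,0,0],0]]}'
python3 -m creep '{"deltas":[[-1,[-1,0,0],0],[-1,[-1,0,0],0],[-1,[-1,0,0],0],[-1,[-1,0,0],0],[-1,[-1,0,0],0],[-1,[-1,0,0],0]]}'
```

```text
clock: 12.62
ee_pos: [0.6607, 0.0349, 0.0062]
eef_rot: [-3.142, 0.0, 1.398]
force: [0.1, 0.4, 0.7]
width: 0.003
finger_force: 0.0
clock: 13.12
ee_pos: [0.6597, 0.0291, 0.0062]
eef_rot: [-3.142, -0.0, 1.398]
force: [0.2, 0.4, 0.6]
width: 0.001
finger_force: 0.3
```

```bash
python3 -m creep '{"deltas":[[-1,[-1,0,0],0],[-1,[-1,0,0],0],[-1,[-1,0,0],0],[-1,[-1,0,0],0],[-1,[-1,0,0],0]]}'
```

```text
clock: 13.53
ee_pos: [0.6589, 0.0242, 0.0062]
eef_rot: [-3.142, 0.0, 1.398]
force: [0.4, 0.2, 0.2]
width: 0.0
finger_force: 0.2
```

```bash
python3 -m creep '{"deltas":[[-1,[-1,0,0],0],[-1,[-1,0,0],0],[-1,[-1,0,0],0],[-1,[-1,0,0],0],[-1,[-1,0,0],0]]}'
```

```text
clock: 13.95
ee_pos: [0.658, 0.0193, 0.0062]
eef_rot: [-3.142, -0.0, 1.398]
force: [0.2, 1.3, -0.1]
width: 0.001
finger_force: 0.2
```

```bash
python3 -m creep '{"deltas":[[-1,[-1,0,0],0],[-1,[-1,0,0],0],[-1,[-1,0,0],0],[-1,[-1,0,0],0],[-1,[-1,0,0],0]]}'
```

```text
clock: 14.37
ee_pos: [0.6572, 0.0144, 0.0062]
eef_rot: [-3.142, 0.0, 1.398]
force: [-0.2, 1.0, -0.9]
width: 0.001
finger_force: 0.2
```

```bash
python3 -c "
from h import *
s,im,d=snap('top','t4');s=cv2.imread('pics/t4.png')[170:290,340:460]
c=cv2.resize(s,(600,600),interpolation=cv2.INTER_CUBIC);cv2.imwrite('pics/c4.png',c);go(0,0,0,80.15)"
```

```text
t 14.4167 p [0.6571 0.0142 0.0062] yaw 80.12 F [-0.3 -0.7 -0.2] w -0.003
toolshift mm [-126.8 -645.     6.2] turn units -0.01
```

View pics/c4.png

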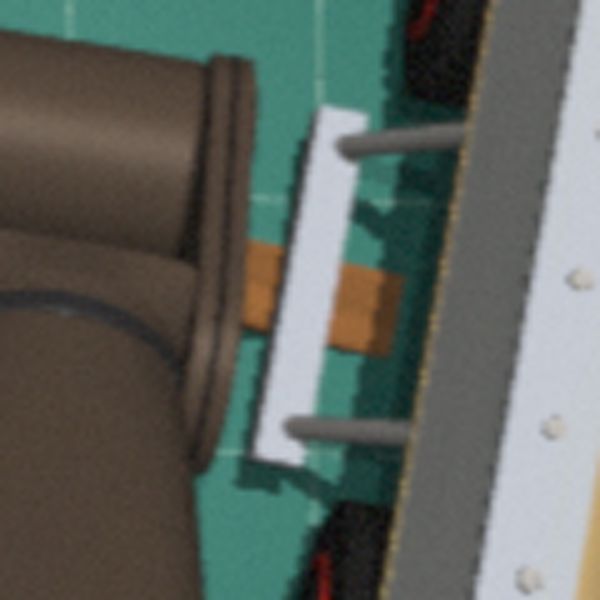

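The thin end has come out past the sill's inner edge at (390,315), square and centred. I'll go on pushing.

```bash
python3 -m creep '{"deltas":[[-1,[-1,0,0],0],[-1,[-1,0,0],0],[-1,[-1,0,0],0],[-1,[-1,0,0],0],[-1,[-1,0,0],0]]}'
```

```text
clock: 14.83
ee_pos: [0.6563, 0.0094, 0.0062]
eef_rot: [3.142, 0.0, 1.398]
force: [0.1, 0.9, -1.2]
width: 0.003
finger_force: 0.2
```

```bash
python3 -m creep '{"deltas":[[-1,[-1,0,0],0],[-1,[-1,0,0],0],[-1,[-1,0,0],0],[-1,[-1,0,0],0]]}'
```

```text
clock: 15.17
ee_pos: [0.6556, 0.0055, 0.0062]
eef_rot: [3.142, -0.0, 1.398]
force: [0.0, 0.1, 0.3]
width: 0.002
finger_force: 0.2
```

```bash
python3 -m creep '{"deltas":[[-1,[-1,0,0],0],[-1,[-1,0,0],0],[-1,[-1,0,0],0],[-1,[-1,0,0],0]]}'
```

```text
clock: 15.5
ee_pos: [0.655, 0.0016, 0.0062]
eef_rot: [3.142, -0.0, 1.398]
force: [0.2, 0.4, -0.4]
width: -0.003
finger_force: 0.3
```

```bash
python3 -m creep '{"deltas":[[-1,[-1,0,0],0],[-1,[-1,0,0],0],[-1,[-1,0,0],0],[-1,[-1,0,0],0]]}'
```

```text
clock: 15.83
ee_pos: [0.6543, -0.0024, 0.0062]
eef_rot: [3.142, -0.0, 1.398]
force: [-0.3, 1.3, -0.0]
width: 0.003
finger_force: 0.3
```

```bash
python3 -m creep '{"deltas":[[-1,[-1,0,0],0],[-1,[-1,0,0],0],[-1,[-1,0,0],0]]}'
```

```text
clock: 16.08
ee_pos: [0.6538, -0.0053, 0.0062]
eef_rot: [3.142, -0.0, 1.398]
force: [-0.3, 1.9, -0.2]
width: 0.001
finger_force: 0.3
```

```bash
python3 -m creep '{"deltas":[[-1,[-1,0,0],0],[-1,[-1,0,0],0],[-1,[-1,0,0],0]]}'
```

```text
clock: 16.33
ee_pos: [0.6532, -0.0083, 0.0062]
eef_rot: [-3.142, -0.0, 1.398]
force: [-0.2, 0.5, -0.0]
width: -0.004
finger_force: 0.4
```

```bash
python3 -m creep '{"deltas":[[-1,[-1,0,0],0],[-1,[-1,0,0],0],[-1,[-1,0,0],0]]}'
```

```text
clock: 16.58
ee_pos: [0.6528, -0.0104, 0.0062]
eef_rot: [3.141, -0.001, 1.398]
force: [0.2, 4.8, 0.9]
width: -0.002
finger_force: 2.4
```

```bash
python3 -m creep '{"deltas":[[-1,[-1,0,0],0],[-1,[-1,0,0],0],[-1,[-0.5,0,0],0]]}'
```

```text
clock: 16.83
ee_pos: [0.6525, -0.012, 0.0062]
eef_rot: [3.141, -0.003, 1.398]
force: [1.8, 8.0, -0.1]
width: 0.0
finger_force: 3.8
```

```bash
python3 -m creep '{"deltas":[[-1,[-0.5,0,0],0],[-1,[-0.5,0,0],0],[-1,[-0.5,0,0],0],[-1,[-0.5,0,0],0],[-1,[0,0,0],0]]}'
```

```text
clock: 17.25
ee_pos: [0.6522, -0.0132, 0.0062]
eef_rot: [3.141, -0.004, 1.398]
force: [1.6, 8.8, -0.2]
width: -0.003
finger_force: 4.6
```

```bash
python3 -m creep '{"deltas":[[-1,[0,0,0],0]]}';python3 -m creep '{"deltas":[[-1,[0,0,0],0]]}'
```

```text
clock: 17.33
ee_pos: [0.6522, -0.0132, 0.0062]
eef_rot: [3.141, -0.004, 1.398]
force: [1.4, 8.7, -0.1]
width: -0.002
finger_force: 4.5
clock: 17.42
ee_pos: [0.6522, -0.0132, 0.0062]
eef_rot: [3.141, -0.004, 1.398]
force: [1.8, 9.7, 0.2]
width: 0.002
finger_force: 4.5
```

```bash
python3 -m creep '{"deltas":[[-1,[-0.5,0,0],0],[-1,[-0.5,0,0],0],[-1,[-0.5,0,0],0],[-1,[-0.5,0,0],0],[-1,[-0.5,0,0],0],[-1,[0,0,0],0]]}';python3 -m creep '{"deltas":[[-1,[0,0,0],0]]}'
```

```text
clock: 17.92
ee_pos: [0.6519, -0.0146, 0.0063]
eef_rot: [3.141, -0.006, 1.397]
force: [2.4, 13.0, -0.7]
width: 0.001
finger_force: 6.0
clock: 18.0
ee_pos: [0.6519, -0.0146, 0.0062]
eef_rot: [3.141, -0.005, 1.397]
force: [0.6, 11.8, 0.6]
width: 0.001
finger_force: 6.0
```

```bash
python3 -m creep '{"deltas":[[-1,[-0.4,0,0],0],[-1,[-0.4,0,0],0],[-1,[-0.4,0,0],0],[-1,[0,0,0],0]]}';for i in 1 2; do python3 -m creep '{"deltas":[[-1,[0,0,0],0]]}'; done
```

```text
clock: 18.33
ee_pos: [0.6517, -0.0153, 0.0063]
eef_rot: [3.141, -0.006, 1.397]
force: [3.3, 13.4, -0.2]
width: 0.001
finger_force: 6.8
clock: 18.42
ee_pos: [0.6517, -0.0152, 0.0063]
eef_rot: [3.141, -0.006, 1.397]
force: [1.1, 13.4, 0.4]
width: -0.001
finger_force: 6.7
clock: 18.5
ee_pos: [0.6518, -0.0152, 0.0063]
eef_rot: [3.141, -0.006, 1.397]
force: [2.6, 13.4, -0.6]
width: -0.001
finger_force: 6.7
```

About 13.6 N now. I'll add a touch more, then back off gently.

```bash
python3 -m creep '{"deltas":[[-1,[-0.4,0,0],0],[-1,[0,0,0],0],[-1,[0,0,0],0]]}'; python3 -m creep '{"deltas":[[-1,[2,0,0],0],[-1,[3,0,0],0],[-1,[5,0,0],0],[-1,[10,0,0],0],[-1,[15,0,0],0],[-1,[15,0,0],0],[-1,[5,0,-10],0],[-1,[0,0,-25],0],[-1,[0,0,-30],0],[-1,[0,0,-40],0],[-1,[0,0,-40],0],[-1,[20,0,-40],0],[-1,[40,0,-30],0],[-1,[40,0,0],0],[-1,[40,0,0],0],[-1,[20,0,0],0],[-1,[0,0,0],0]]}'
python3 - <<'E'
from h import *
go(0,0,0,80.15)
snap('top','t5');snap('scene','s5')
c=np.zeros((600,800,3),np.uint8);a=cv2.imread('pics/t5.png');c[:,:600]=cv2.resize(a[170:290,320:440],(600,600),interpolation=cv2.INTER_CUBIC)
c[:150,600:]=cv2.resize(a,(200,150));c[150:300,600:]=cv2.resize(cv2.imread('pics/s5.png'),(200,150));cv2.imwrite('pics/c5.png',c)
E
```

```text
clock: 18.75
ee_pos: [0.6517, -0.0155, 0.0063]
eef_rot: [3.141, -0.007, 1.397]
force: [2.9, 13.4, -0.3]
width: 0.001
finger_force: 7.0
clock: 20.17
ee_pos: [0.6865, 0.1896, 0.2145]
eef_rot: [3.14, -0.002, 1.404]
force: [-0.5, 0.1, -0.2]
width: -0.0
finger_force: 0.0
t 20.1667 p [0.6865 0.1896 0.2145] yaw 80.44 F [-0.5  0.1 -0.2] w -0.0
toolshift mm [-301.  -645.4  214.5] turn units 0.06
```

View pics/c5.png

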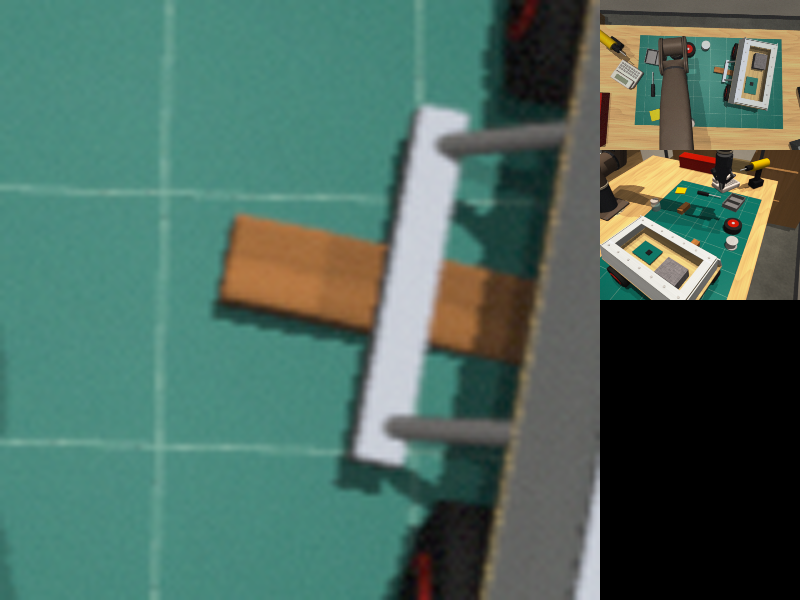

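The wedge stays under the middle of the sill, square to it, with its heel at (228,257), and the gripper is clear. Handing in.

```bash
python3 -c "
from cell import robot
print(robot.hand_in())"
```

```text
the job is handed in; nothing more can be done
None
```

The wedge is jammed under the middle of the rover's sill, pushed to a measured 13.6 to 14 N; it was still in place after I let go, and the job is handed in at about 20 s of the 54 s allowed.

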